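Clear the sample plate and present its label to the reader

TASK

Pick up the glass sample plate from its cradle with the three used vial caps still lying on it, carry it to the grey waste tub and tip it so that all three caps slide off into the tub. Then find the frosted end by its small corner notch and hold the plate label up, level and in line with the reader, the middle of the frosted end centred under the window about 50 mm below the head, gripped on the clear part with fingers off the frosted end. Finish while holding it there still, touching neither cradle, tub nor reader, and leave the other things on the bench where they are.

Things in the scene. Friction and masses are not known exactly. Their poses are not given: they have to be found in the camera images.
- plate: Clear glass plate 140 x 56 x 8 mm, 155 g, lying label up, centred on the cradle block, its length along the block, turned any way round; gripped by its long edges. The last 36 mm of one end are frosted (whiter), with one corner cut away by a 12 x 12 mm notch. No cap lies beyond 16 mm from its middle on the clear half. Origin: centre of underside; x along its length to the frosted end, z up.
- label (a point): Centre of the label area on the frosted end, on the plate's upper face: 52 mm from the plate's centre, 18 mm from its frosted end edge.
- notch (a point): Middle of the missing corner (12 x 12 mm notch), level with the plate's upper face: plate x 64 mm, y 22 mm.
- cap0: Loose used aluminium vial cap, a disc 20 mm in diameter and 10 mm tall, 12 g, resting flat on the plate (one of three alike, in a row along the plate between its middle and its frosted end). Origin: centre of its underside. Smooth: it begins to slide when the plate is tipped about 14 to 22 degrees.
- cap1: Loose used aluminium vial cap, a disc 20 mm in diameter and 10 mm tall, 12 g, resting flat on the plate (one of three alike, in a row along the plate between its middle and its frosted end). Origin: centre of its underside. Smooth: it begins to slide when the plate is tipped about 14 to 22 degrees.
- cap2: Loose used aluminium vial cap, a disc 20 mm in diameter and 10 mm tall, 12 g, resting flat on the plate (one of three alike, in a row along the plate between its middle and its frosted end). Origin: centre of its underside. Smooth: it begins to slide when the plate is tipped about 14 to 22 degrees.
- cradle: Fixed stand: grey block 56 mm (x) x 36 mm (y), top 40 mm above the bench, on a steel foot 100 x 90 x 8 mm. The plate overhangs the block all round, so fingers have room beside its long edges down to the foot. Origin: centre of its underside, on the bench. It stands on one side of the robot, the tub on the other; which is which changes.
- tub: Fixed grey open waste tub, 200 x 200 mm outside, 80 mm tall, walls and floor 4 mm. Origin: centre of its underside, on the bench.
- reader: Fixed label reader. Base 150 x 110 x 10 mm; post 30 x 40 mm at the back, from 80 to 110 mm behind (+x) the window axis; from its top a head 46 wide, 35 thick reaches forward (-x) to 25 mm past the window axis, underside 190, top 225 mm above the bench. A round window under the head looks down. Origin: on the bench right below the window; x towards the post.
- read_spot (a point): The reading spot: right below the window, 50 mm under the head's underside, 140 mm above the bench. Axes as the reader's.
- bottle_amber: Bystander, loose: amber glass bottle with white cap, 72 dia x 150 tall, beyond the reader on the left, mm. Origin: centre of its underside.
- bottle_clear: Bystander, loose: clear glass bottle with blue cap, 72 dia x 150 tall, beyond the reader on the right, mm. Origin: centre of its underside.
- beaker: Bystander, loose: glass cup, 64 dia x 80 tall, near the robot, mm. Origin: centre of its underside.
- vial: Bystander, loose: small glass vial with black cap, 23 dia x 46 tall, near the middle, mm. Origin: centre of its underside.
- screwdriver: Bystander, loose: screwdriver lying near the robot on the right, under 30 high, mm. Origin: on its shaft line.
There are look-alikes about, which are no part of the job. There is more than one size of the plate; the one meant has the size given above.

How it is judged:
On the way, in this order (a step that is already met when the one before it is completed fails the run):
1. the plate is lifted clear of the cradle with all three caps still on it (contact force between plate and the fingers above 2 N and contact force between plate and cradle below 0.05 N and contact force between plate and tub below 0.05 N and contact force between plate and reader below 0.05 N and height (world z) of plate above 0.05 m and z of cap0 in the frame of plate between 0.004 and 0.03 m and distance between each of cap0, cap1, cap2 and plate below 0.085 m and z of cap1 in the frame of plate between 0.004 and 0.03 m and z of cap2 in the frame of plate between 0.004 and 0.03 m), for 0.1 s.
2. all three caps are in the tub while the plate is held (x of cap0 in the frame of tub between -0.097 and 0.097 m and y of cap0 in the frame of tub between -0.097 and 0.097 m and height (world z) of each of cap0, cap1, cap2 below 0.065 m and x of cap1 in the frame of tub between -0.097 and 0.097 m and y of cap1 in the frame of tub between -0.097 and 0.097 m and x of cap2 in the frame of tub between -0.097 and 0.097 m and y of cap2 in the frame of tub between -0.097 and 0.097 m and contact force between plate and the fingers above 2 N and contact force between plate and cradle below 0.05 N), for 0.1 s.
At the end, for the whole second after the job is handed in: Caps in the tub; plate held by fingers alone (over 2 N, touching no fixture) and still (30 mm/s), label centre within 15 mm sideways and 20 mm in height of the reading spot, label up within 0.17 rad, length within 0.26 rad of the reader's x, grasp over 30 mm from label centre (all of step 2 and contact force between plate and tub below 0.05 N and contact force between plate and reader below 0.05 N and horizontal distance between label and read_spot below 0.015 m and z of label in the frame of read_spot between -0.02 and 0.02 m and angle between plate's own z axis and vertical below 0.17 rad and angle between the x axis of plate and the x axis of reader, either way round below 0.26 rad and distance between the grasp point and label above 0.03 m and linear speed of plate below 0.03 m/s); the arm keeps its last pose, push and grip.
It fails at once if a bystander was pushed more than 30 mm (distance of any of bottle_amber, bottle_clear, beaker, vial, screwdriver from where it was at the start of the episode above 0.03 m).
It also fails if it takes over 58 s, if anything falls off the work surface, if the arm or the gripper's body presses on something with over 40 N, if the wrist force passes 120 N, or if a joint passes its speed limit or range.

ROBOT

A 6-joint arm with a two-finger parallel gripper is mounted at the origin on the work surface. World frame = base frame: x ahead of the robot, y to its left, z up, the work surface at z = 0. Lengths are in m, angles in rad, forces in N, time in s.
With the tool pointing down it reaches from about 0.275 to 0.825 m from the base axis. Payload 4.9 kg.
Tool frame: the origin (TCP) lies at the very end of the fingers, on their centre line; the grasp point (between the pads) lies 19 mm behind it; z points along the fingers, y is the line along which they close (so a half turn about z gives the same grasp; the last joint's range is limited). The gripper opens to 85 mm and grips with 20 to 120 N. Pads are 22 mm wide; open, the fingers measure 114 mm over their backs; the gripper's body (76 mm by 85 mm) begins 54 mm behind the grasp point. The pads swing forward as they close: fully open they stand 13 mm farther back than shut.
Start: joints at [1.06, 0.326, -0.193, 1.052, 0, 1.437], TCP at [0.202, 0.511, 0.231] pointing down, gripper open.
Joint ranges: [-2.65, 2.65], [-0.97, 1.79], [-1.3, 1.35], [-1.93, 2.1], [-1.47, 1.37], [-3.14, 3.14]. Speed limits (rad/s): [2.57, 2.57, 3.14, 3.14, 3.14, 3.14].

INTERFACE

Orientations are given as a rotation vector (axis times angle).
In Python, from plant import sensors, cams, robot gives the robot as it stands.
- The arm moves only by the tool servo_tool, never from a script. Its argument "series" is a list of rows, each a list of 7 numbers: the turn, a rotation vector about the tool's x, y, z in rad, then the shift along the tool's x, y, z in mm, then the opening, from 0 (shut) to 1 (fully open). In form: [[ax, ay, az, x, y, z, jaw], ...]. A call has 1 to 8 rows; each row shifts and turns the commanded pose from where the row before left it, along the tool's axes as they then stand; what a row does not reach is not made up. A row lasts 1/10 s, in which the tool goes at most 50 mm and 8.59 degrees, less where a joint would pass 70% of its speed; a pose out of reach is approached as far as the arm can. A call with a gripper value outside its range is refused whole. The fingers move at their own pace and stop on an object; "newtons" is the grip in N (left out, the last holds). Time passes only in rows, so rows that do not move let the fingers close. It gives the time, the measured TCP pose, the force, the opening and the grip force at its end, in the units of the state.
- sensors.sense(): the state, without advancing time (a new reading comes with each control period).
- cams.camera(name): name is "side" or "top"; returns a dict with "pixels" (480x640x3 uint8, red, green, blue), "vertical_fov" (degrees; the focal length in pixels is half the picture's height over the tangent of half this angle, whatever the lens; pixels are square), "cx", "cy" (the principal point, pixels), "R" (3x3) and "t" (3): a world point X has camera coordinates R X + t. Camera axes: x right, y down, z forward; pixel columns grow to the right and rows downward; lengths in m; the calibration is good to about 2 mm. A picture is of the moment at which its call begins. There is no depth.
- robot.finish_job(): hands the job in; it is judged then, once.
The state is a dict: "clock": time; "joint_positions": joint angles; "qvel": joint speeds; "effort": joint torques, N m; "position": TCP position; "ee_rot": TCP orientation; "force": force on the tool from outside, world axes, zero at the start; "torque": the same for the moment, N m; "finger_gap": finger opening in m; "grasp_force": force on a finger pad.
Only numpy, scipy, OpenCV 4.12 (cv2) and the standard library are available. Lean on these libraries where they do the work, as an engineer would, in place of code of your own. Each camera call takes 0.05 s, during which the arm holds its last target. There are 200 camera calls.

## Working session

There is one attempt and no reset: what is moved stays moved. The work goes in short steps, Python scripts to look and compute and a tool call to move; the robot and the scene stay as the last step left them, time stands still between calls to the robot, and variables do not carry over. Pictures are saved under pics/ and viewed, at most 10 in all, crops included, and the job is handed in when it is done.

Besides the shell and the picture viewer there is one more tool, called after "Request:" in YAML: its name, and indented under it one key for each argument. servo_tool: Moves the arm, as the interface text tells. Its arguments: {"type":"object","properties":{"series":{"type":"array","items":{"type":"array","items":{"type":"number"}}},"newtons":{"type":"number"}},"required":["series"]}

```bash
mkdir -p pics; ls; python3 - <<'E'
from plant import sensors,cams,robot
import cv2,pickle
for n in("top","side"):
    c=cams.camera(n); cv2.imwrite(f"pics/{n}0.png",c["pixels"][:,:,::-1]); pickle.dump(c,open(f"{n}0.pkl","wb"))
    print(n,c["vertical_fov"],c["cx"],c["cy"],c["R"],c["t"])
print(sensors.sense())
E
```

```text
pics
top 45.217649670562935 316.5012607999988 240.82089403308964 [[ 0.02322143 -0.9996787  -0.01016184]
 [-0.99569368 -0.02221396 -0.09000356]
 [ 0.0897489   0.01220809 -0.9958896 ]] [0.03868166 0.54610824 1.16445628]
side 56.33651910060574 325.68020503728854 239.92357068244746 [[-0.96176476 -0.27385924 -0.00310797]
 [-0.19718396  0.70027566 -0.68609947]
 [ 0.19007112 -0.65925346 -0.7275011 ]] [0.52366458 0.15262524 0.91937667]
{'clock': 0.1, 'joint_positions': array([ 1.05982057e+00,  3.26864471e-01, -1.93454409e-01,  1.05198942e+00,
       -2.79288179e-05,  1.43656561e+00]), 'qvel': array([ 0.00061313, -0.00048304,  0.00208034,  0.00078677,  0.00077108,
        0.00041091]), 'effort': array([ 1.09180684e-03, -4.44240510e+01,  2.63038266e+01,  7.89001118e-03,
       -8.30730301e-05,  1.16881284e-05]), 'position': array([0.20210853, 0.5109809 , 0.2305942 ]), 'ee_rot': array([-5.88211078e-01, -3.08557317e+00,  2.26607217e-03]), 'force': array([-0.42252669, -0.21164644, -0.65389378]), 'torque': array([-0.03506735,  0.02216851, -0.02559791]), 'grasp_force': 0.0, 'finger_gap': 0.08539874889017564}
```

View pics/top0.png

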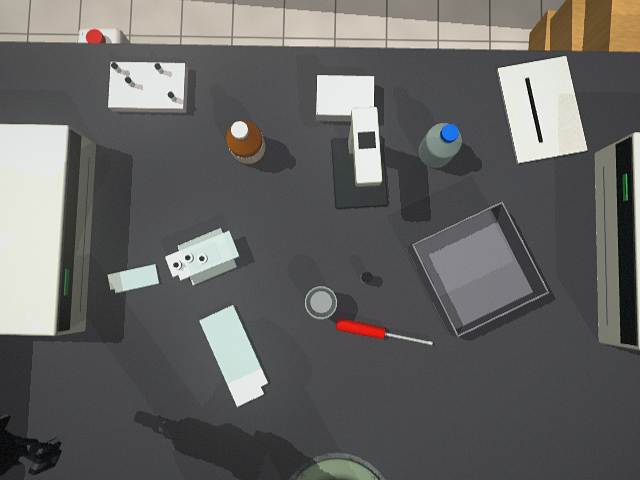

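View pics/side0.png

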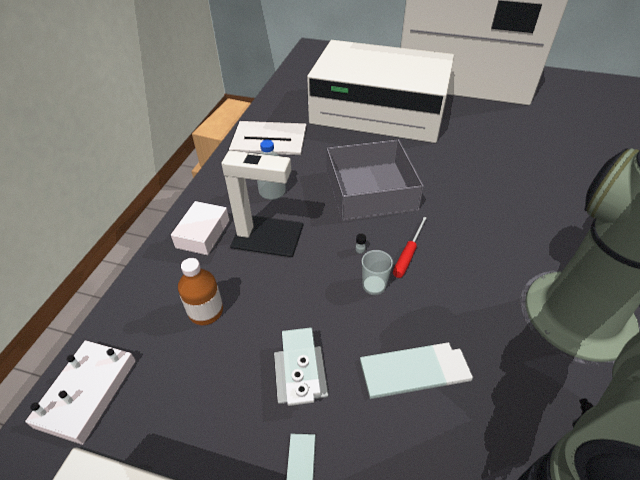

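The top view shows three candidate plates:
- Plate on the cradle with three caps, at (202,256).
- Larger plate lying on the bench, at (234,355).
- Small plate, at (134,278).

By the description I choose the one at (202,256). The tub is at (482,270) and the reader window at (367,140). I'll check the choice in a close crop.

```bash
cat > h.py <<'E'
import numpy as np,pickle,cv2
def ray(c,u,v):
    f=240/np.tan(np.radians(c["vertical_fov"]/2)); R=np.array(c["R"]);t=np.array(c["t"])
    d=R.T@np.array([(u-c["cx"])/f,(v-c["cy"])/f,1]); return -R.T@t,d
def w(c,u,v,z):
    o,d=ray(c,u,v); return o+d*(z-o[2])/d[2]
def px(c,X):
    f=240/np.tan(np.radians(c["vertical_fov"]/2)); p=np.array(c["R"])@np.array(X)+np.array(c["t"])
    return p[:2]/p[2]*f+[c["cx"],c["cy"]]
E
python3 - <<'E'
import cv2,pickle,numpy as np
from h import *
a=pickle.load(open("top0.pkl","rb"))["pixels"][215:295,150:260,::-1]
b=pickle.load(open("side0.pkl","rb"))["pixels"][320:415,265:340,::-1]
A=cv2.resize(a,None,fx=7,fy=7,interpolation=cv2.INTER_CUBIC)
cv2.imwrite("pics/crop1.png",A)
c=pickle.load(open("top0.pkl","rb"))
for n,u,v,z in[("tubTL",412,244,.08),("tubTop",503,203,.08),("tubR",550,293,.08),("tubB",458,336,.08),("headfrontL",357,186,.225),("headfrontR",382,185,.225),("headbackL",352,108,.225),("headbackR",377,108,.225),("baseFL",336,208,.01),("baseFR",387,206,.01),("vial",367,277,.04),("beaker",321,302,.08)]: print(n,w(c,u,v,z).round(4))
E
```

```text
tubTL [ 0.538  -0.1372  0.08  ]
tubTop [ 0.6232 -0.3157  0.08  ]
tubR [ 0.4484 -0.4057  0.08  ]
tubB [ 0.3615 -0.2274  0.08  ]
headfrontL [ 0.6237 -0.0191  0.225 ]
headfrontR [ 0.6264 -0.0623  0.225 ]
headbackL [ 0.7618 -0.008   0.225 ]
headbackR [ 0.7626 -0.0517  0.225 ]
baseFL [0.6165 0.012  0.01  ]
baseFR [ 0.6231 -0.0949  0.01  ]
vial [ 0.4725 -0.053   0.04  ]
beaker [0.4206 0.0389 0.08  ]
```

View pics/crop1.png

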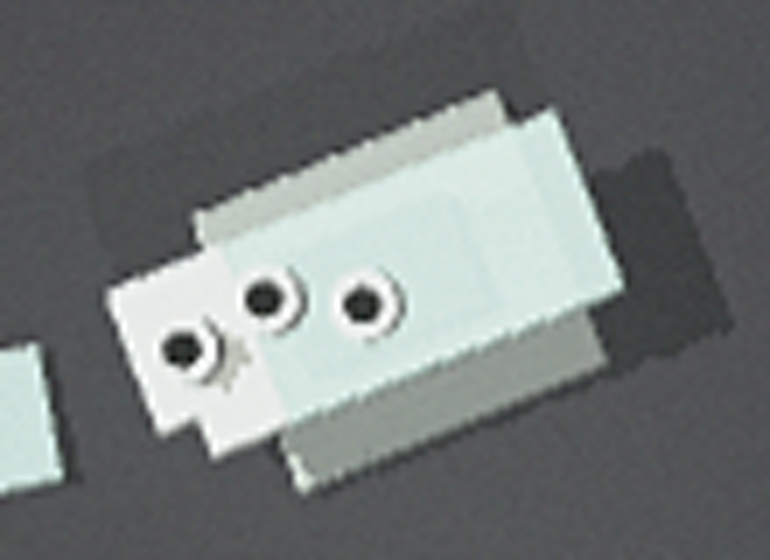

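The crop confirms it. It is the right plate, with the notch at the lower left near crop (185,460), the frosted end to the left and three caps on it. The clear end corners are at crop (553,110) and (622,288).

```bash
python3 - <<'E'
from h import *
c=pickle.load(open("top0.pkl","rb")); s=pickle.load(open("side0.pkl","rb"))
P=lambda u,v:w(c,150+(u+.5)/7-.5,215+(v+.5)/7-.5,.048)
fa,ca,cb,nb,ne=P(108,293),P(553,110),P(622,288),P(213,460),P(158,435)
d=ca-fa; print("len",np.linalg.norm(d),"wid",np.linalg.norm(ca-cb))
x=fa-ca; x/=np.linalg.norm(x); x2=(nb-cb)/np.linalg.norm(nb-cb)
print("yaw",np.degrees(np.arctan2(x[1],x[0])),np.degrees(np.arctan2(x2[1],x2[0])))
ctr=(fa+cb)/2; print("ctr",ctr)
xm=(x+x2)/2
for q in[(190,350),(272,300),(370,303)]:
    p=w(c,150+q[0]/7,215+q[1]/7,.058); print("cap",(p-ctr)@xm)
# reader check in side picture (224,163),(291,170)...
for n,q in[("front L top",(.6237,-.0191,.225)),("front R top",(.6264,-.0623,.225)),("corner clear ca",ca),("cb",cb),("fa",fa)]: print(n,px(s,q).round(1))
E
```

```text
len 0.13867981743796431 wid 0.055693078564257106
yaw 113.82912313426026 114.21932136371457
ctr [0.50685621 0.28225457 0.048     ]
cap 0.050373708826432315
cap 0.023416901621412068
cap -0.0022084097295343936
front L top [289.5 170.1]
front R top [295.1 157.3]
corner clear ca [283.8 330.7]
cb [313.4 327.4]
fa [290.  402.3]
```

Request:
servo_tool:
  series:
    - [0,0,-0.148,0,0,0,1]
    - [0,0,-0.148,0,0,0,1]
    - [0,0,-0.148,0,0,0,1]
    - [0,0,-0.148,0,0,0,1]
    - [0,0,-0.148,0,0,0,1]
    - [0,0,-0.148,0,0,0,1]
    - [0,0,-0.148,0,0,0,1]
    - [0,0,-0.148,0,0,0,1]

```text
clock: 0.9
position: [0.2022, 0.5111, 0.2308]
ee_rot: [1.242, -2.885, 0.001]
force: [-0.2, 0.2, -0.4]
finger_gap: 0.0854
grasp_force: 0.0
```

Request:
servo_tool:
  series:
    - [0,0,-0.148,0,0,0,1]
    - [0,0,-0.148,0,0,0,1]
    - [0,0,-0.148,0,0,0,1]
    - [0,0,-0.148,0,0,0,1]
    - [0,0,-0.148,0,0,0,1]
    - [0,0,-0.148,0,0,0,1]
    - [0,0,-0.148,0,0,0,1]
    - [0,0,-0.148,0,0,0,1]

```text
clock: 1.7
position: [0.2022, 0.5111, 0.2308]
ee_rot: [2.64, -1.7, 0.0]
force: [-0.2, 0.0, -1.0]
finger_gap: 0.0855
grasp_force: 0.0
```

```bash
cat >> h.py <<'E'
from scipy.spatial.transform import Rotation as Ro
def rel(pos,Rt=None):
    """shift (mm, tool axes now) and turn (rotvec, tool axes) to world TCP pos / rotation"""
    from plant import sensors
    s=sensors.sense(); R=Ro.from_rotvec(s["ee_rot"])
    print("clk",round(s["clock"],2),"pos",s["position"].round(4),"j",s["joint_positions"].round(2),"gap",round(s["finger_gap"],4),"gf",round(s["grasp_force"],1),"F",s["force"].round(1))
    print("tool x,y,z:",R.as_matrix().T.round(3).tolist())
    if pos is not None: print("shift mm",(R.inv().apply(np.array(pos)-s["position"])*1000).round(1))
    if Rt is not None: print("turn",(R.inv()*Rt).as_rotvec().round(4))
def down(yawdeg):
    y=np.radians(yawdeg); x=[np.cos(y),np.sin(y),0]; yy=[np.sin(y),-np.cos(y),0]
    return Ro.from_matrix(np.array([x,yy,[0,0,-1]]).T)
E
python3 -c "
from h import *
rel((.520,.253,.10),down(-66))"
```

```text
clk 1.7 pos [0.2022 0.5111 0.2308] j [ 1.06  0.33 -0.19  1.05 -0.   -0.94] gap 0.0855 gf 0.0 F [-0.2  0.  -1. ]
tool x,y,z: [[0.414, -0.91, 0.001], [-0.91, -0.414, 0.001], [-0.0, -0.001, -1.0]]
shift mm [ 366.4 -182.7  130.9]
turn [ 0.0008 -0.0007  0.0076]
```

Request:
servo_tool:
  series:
    - [0,0,0.0076,40,-20,5,1]
    - [0,0,0,40,-20,5,1]
    - [0,0,0,40,-20,5,1]
    - [0,0,0,40,-20,5,1]
    - [0,0,0,40,-20,5,1]
    - [0,0,0,40,-20,5,1]
    - [0,0,0,40,-20,5,1]
    - [0,0,0,40,-20,5,1]

```text
clock: 2.5
position: [0.4785, 0.2813, 0.1908]
ee_rot: [2.629, -1.719, -0.001]
force: [0.1, 0.6, 0.1]
finger_gap: 0.0858
grasp_force: 0.0
```

Request:
servo_tool:
  series:
    - [0,0,0,23,-11,0,1]
    - [0,0,0,23,-12,0,1]
    - [0,0,0,0,0,0,1]
    - [0,0,0,0,0,0,1]

```text
clock: 2.9
position: [0.5168, 0.2494, 0.1907]
ee_rot: [2.628, -1.72, -0.002]
force: [0.2, 0.2, -0.5]
finger_gap: 0.0854
grasp_force: 0.0
```

```bash
python3 - <<'E'
from h import *
from plant import cams
rel((.520,.253,.025),down(-66))
c=cams.camera("top"); cv2.imwrite("pics/t1.png",cv2.resize(c["pixels"][190:320,120:290,::-1],None,fx=4,fy=4,interpolation=cv2.INTER_CUBIC))
E
```

```text
clk 2.9 pos [0.5168 0.2494 0.1907] j [ 0.32  0.4  -0.19  0.98  0.   -1.66] gap 0.0854 gf 0.0 F [ 0.2  0.2 -0.5]
tool x,y,z: [[0.4, -0.916, -0.001], [-0.916, -0.4, 0.001], [-0.001, -0.0, -1.0]]
shift mm [ -1.9  -4.6 165.7]
turn [ 0.0014  0.0005 -0.0072]
```

View pics/t1.png

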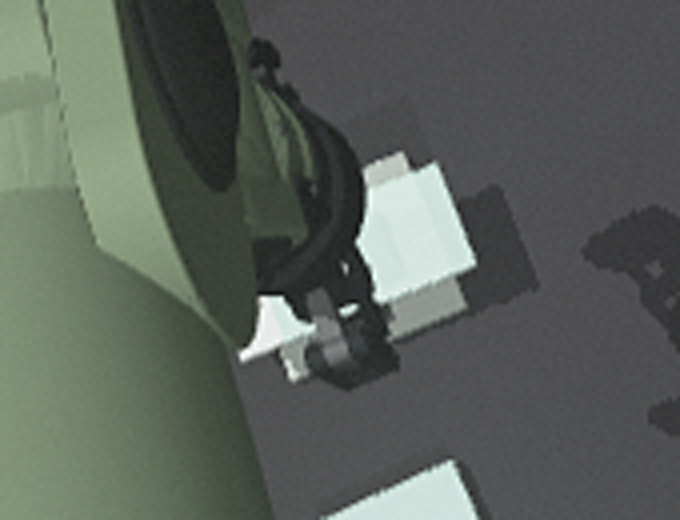

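The gripper is over the clear part of the cradle plate, around picture (330,330), partly hidden by the arm. The numbers fit, so I'll descend in two stages.

Request:
servo_tool:
  series:
    - [0,0,-0.007,-2,-4.6,20,1]
    - [0,0,0,0,0,25,1]
    - [0,0,0,0,0,25,1]
    - [0,0,0,0,0,25,1]
    - [0,0,0,0,0,20,1]
    - [0,0,0,0,0,10,1]
    - [0,0,0,0,0,0,1]

```text
clock: 3.65
position: [0.5186, 0.2539, 0.0651]
ee_rot: [2.635, -1.707, -0.003]
force: [-0.9, -0.4, 0.9]
finger_gap: 0.0853
grasp_force: 0.0
```

```bash
python3 - <<'E'
from h import *
from plant import cams
rel((.520,.253,.022),down(-66))
c=cams.camera("side"); cv2.imwrite("pics/s1.png",cv2.resize(c["pixels"][280:430,230:380,::-1],None,fx=4,fy=4,interpolation=cv2.INTER_CUBIC))
E
```

```text
clk 3.65 pos [0.5186 0.2539 0.0651] j [ 0.33  0.54 -0.33  0.71  0.   -1.66] gap 0.0853 gf 0.0 F [-0.9 -0.4  0.9]
tool x,y,z: [[0.409, -0.913, -0.0], [-0.913, -0.409, 0.003], [-0.003, -0.001, -1.0]]
shift mm [ 1.4 -1.  43.1]
turn [0.003  0.0004 0.0024]
```

View pics/s1.png

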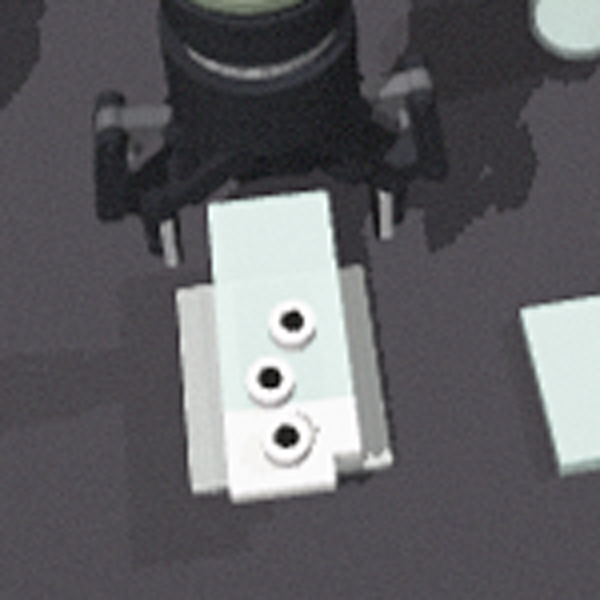

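The fingers straddle the plate symmetrically, at (165,240) and (385,215), with the caps clear of them. Next I'll descend and close.

Request:
servo_tool:
  series:
    - [0,0,0,1,-1,20,1]
    - [0,0,0,0,0,18,1]
    - [0,0,0,0,0,5,1]
    - [0,0,0,0,0,0,1]
    - [0,0,0,0,0,0,0.8]
    - [0,0,0,0,0,0,0.7]
    - [0,0,0,0,0,0,0.6]
    - [0,0,0,0,0,0,0.5]
  newtons: 30

```text
clock: 4.5
position: [0.5226, 0.2533, 0.0246]
ee_rot: [-2.634, 1.709, -0.002]
force: [-2.0, -0.8, 6.7]
finger_gap: 0.0557
grasp_force: 31.4
```

Request:
servo_tool:
  series:
    - [0,0,0,0,0,0,0.4]
    - [0,0,0,0,0,0,0.3]
    - [0,0,0,0,0,0,0.2]
    - [0,0,0,0,0,0,0.1]
    - [0,0,0,0,0,0,0]
    - [0,0,0,0,0,0,0]
  newtons: 80

```text
clock: 5.1
position: [0.5227, 0.2534, 0.0249]
ee_rot: [-2.634, 1.709, -0.002]
force: [-1.3, -1.0, 8.8]
finger_gap: 0.0541
grasp_force: 82.4
```

```bash
python3 -c "
from h import *
rel((.520,.253,.022),down(-66))"
```

```text
clk 5.1 pos [0.5227 0.2534 0.0249] j [ 0.32  0.59 -0.36  0.62  0.   -1.67] gap 0.0541 gf 82.4 F [-1.3 -1.   8.8]
tool x,y,z: [[0.408, -0.913, 0.0], [-0.913, -0.408, -0.002], [0.002, 0.001, -1.0]]
shift mm [-0.7  2.6  2.9]
turn [-0.0023 -0.0002  0.0011]
```

Firm grip. I'll lift gently, then look.

Request:
servo_tool:
  series:
    - [0,0,0,0,0,-2,0]
    - [0,0,0,0,0,-4,0]
    - [0,0,0,0,0,-8,0]
    - [0,0,0,0,0,-12,0]
    - [0,0,0,0,0,-16,0]
    - [0,0,0,0,0,-16,0]
    - [0,0,0,0,0,-12,0]
    - [0,0,0,0,0,-6,0]

```text
clock: 5.9
position: [0.5226, 0.2533, 0.1011]
ee_rot: [-2.634, 1.709, -0.002]
force: [-0.3, -0.3, -2.4]
finger_gap: 0.0539
grasp_force: 84.4
```

```bash
python3 - <<'E'
from h import *
from plant import cams
rel(None)
c=cams.camera("side"); cv2.imwrite("pics/s2.png",cv2.resize(c["pixels"][230:430,200:400,::-1],None,fx=3,fy=3,interpolation=cv2.INTER_CUBIC))
E
```

```text
clk 5.9 pos [0.5226 0.2533 0.1011] j [ 0.32  0.5  -0.29  0.78 -0.   -1.67] gap 0.0539 gf 84.4 F [-0.3 -0.3 -2.4]
tool x,y,z: [[0.408, -0.913, 0.0], [-0.913, -0.408, -0.002], [0.002, 0.001, -1.0]]
```

View pics/s2.png

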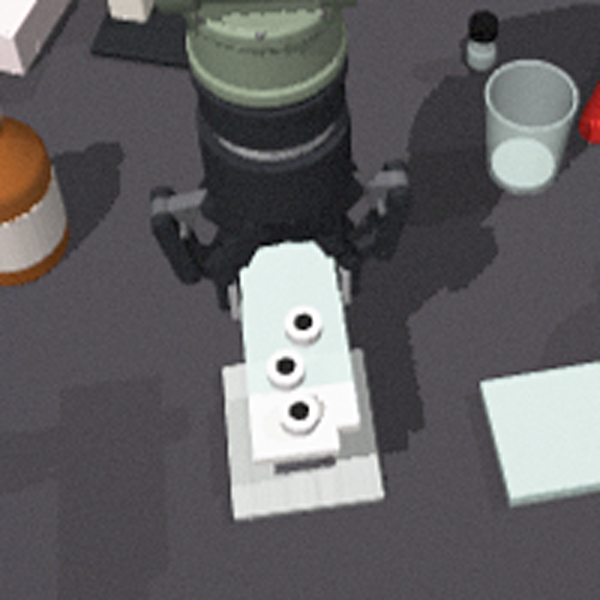

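The plate is clear of the cradle with all three caps on it, at (303,323), (285,367) and (299,412). Next I'll raise and turn it smoothly, then carry it to the tub.

Request:
servo_tool:
  series:
    - [0,0,0.04,0,0,-6,0]
    - [0,0,0.08,0,0,-12,0]
    - [0,0,0.12,0,0,-15,0]
    - [0,0,0.13,0,0,-16,0]
    - [0,0,0.13,0,0,-16,0]
    - [0,0,0.13,0,0,-16,0]
    - [0,0,0.13,0,0,-12,0]
    - [0,0,0.13,0,0,-6,0]

```text
clock: 6.75
position: [0.5219, 0.2531, 0.199]
ee_rot: [-1.635, 2.682, -0.0]
force: [-0.5, -0.4, -2.8]
finger_gap: 0.0545
grasp_force: 84.5
```

Request:
servo_tool:
  series:
    - [0,0,0.13,0,0,0,0]
    - [0,0,0.13,0,0,0,0]
    - [0,0,0.13,0,0,0,0]
    - [0,0,0.13,0,0,0,0]
    - [0,0,0.13,0,0,0,0]
    - [0,0,0.13,0,0,0,0]
    - [0,0,0.13,0,0,0,0]
    - [0,0,0.13,0,0,0,0]

```text
clock: 7.55
position: [0.5212, 0.2529, 0.1975]
ee_rot: [0.087, -3.139, 0.0]
force: [-0.2, 0.1, -1.7]
finger_gap: 0.0541
grasp_force: 84.5
```

Request:
servo_tool:
  series:
    - [0,0,0.13,0,0,0,0]
    - [0,0,0.13,0,0,0,0]
    - [0,0,0.1,0,0,0,0]
    - [0,0,0.05,0,0,0,0]
    - [0,0,0,0,0,0,0]

```text
clock: 8.05
position: [0.5212, 0.2529, 0.1976]
ee_rot: [-0.546, -3.092, 0.001]
force: [-0.0, 0.1, -2.2]
finger_gap: 0.0543
grasp_force: 84.5
```

```bash
python3 -c "
from h import *
rel((.404,-.239,.2),down(160))"
```

```text
clk 8.05 pos [0.5212 0.2529 0.1976] j [ 0.32  0.4  -0.17  1.    0.    0.67] gap 0.0543 gf 84.5 F [-0.   0.1 -2.2]
tool x,y,z: [[-0.94, 0.342, 0.001], [0.342, 0.94, -0.001], [-0.001, -0.0, -1.0]]
shift mm [ -58.2 -502.3   -2.1]
turn [-0.0007 -0.0013 -0.0002]
```

Request:
servo_tool:
  series:
    - [0,0,0,-1,-8,0,0]
    - [0,0,0,-2,-16,0,0]
    - [0,0,0,-3,-24,0,0]
    - [0,0,0,-4,-32,0,0]
    - [0,0,0,-4,-38,0,0]
    - [0,0,0,-4,-38,0,0]
    - [0,0,0,-4,-38,0,0]
    - [0,0,0,-4,-38,0,0]

```text
clock: 8.85
position: [0.4654, 0.0239, 0.1983]
ee_rot: [0.546, 3.094, -0.001]
force: [0.1, -0.6, -3.5]
finger_gap: 0.0544
grasp_force: 84.6
```

Request:
servo_tool:
  series:
    - [0,0,0,-4,-38,0,0]
    - [0,0,0,-4,-38,0,0]
    - [0,0,0,-4,-38,0,0]
    - [0,0,0,-4,-38,0,0]
    - [0,0,0,-5,-38,0,0]
    - [0,0,0,-5,-32,0,0]
    - [0,0,0,-4,-24,0,0]
    - [0,0,0,-4,-16,0,0]

```text
clock: 9.65
position: [0.4072, -0.2339, 0.1983]
ee_rot: [-0.55, -3.093, 0.001]
force: [1.1, -0.3, -2.5]
finger_gap: 0.0546
grasp_force: 84.6
```

Request:
servo_tool:
  series:
    - [0,0,0,-2,-8,0,0]
    - [0,0,0,0,0,0,0]
    - [0,0,0,0,0,0,0]

```text
clock: 9.95
position: [0.4077, -0.2393, 0.1982]
ee_rot: [-0.546, -3.093, -0.001]
force: [-0.0, -0.0, -1.6]
finger_gap: 0.054
grasp_force: 84.6
```

```bash
python3 - <<'E'
from h import *
from plant import cams
rel((.404,-.239,.2),down(160))
c=cams.camera("side"); cv2.imwrite("pics/s3.png",cv2.resize(c["pixels"][90:330,280:600,::-1],None,fx=2.5,fy=2.5,interpolation=cv2.INTER_CUBIC))
E
```

```text
clk 9.95 pos [ 0.4077 -0.2393  0.1982] j [-0.69  0.21 -0.44  0.92  0.   -0.34] gap 0.054 gf 84.6 F [-0.  -0.  -1.6]
tool x,y,z: [[-0.94, 0.342, 0.001], [0.342, 0.94, 0.0], [-0.0, 0.001, -1.0]]
shift mm [ 3.6 -1.  -1.8]
turn [ 0.0005 -0.0005 -0.0002]
```

View pics/s3.png

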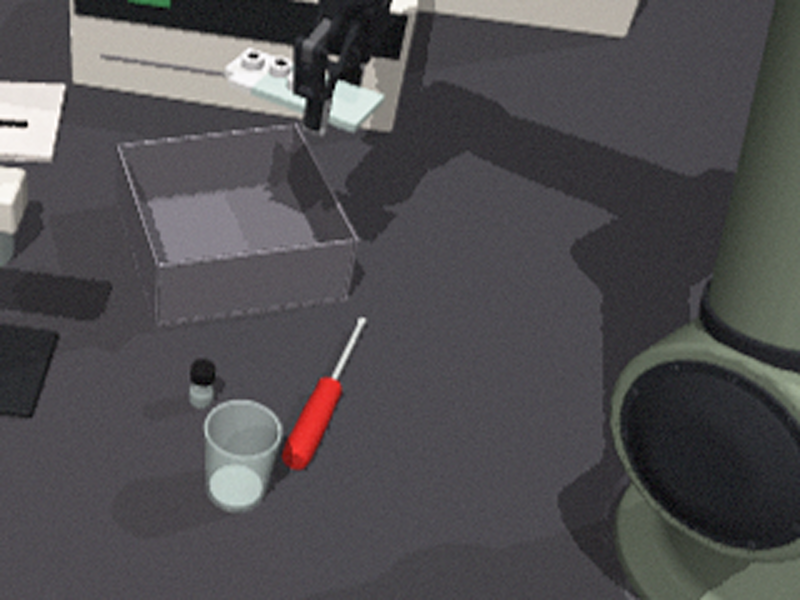

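The plate hangs over the tub corner, with caps visible at (252,60) and (281,65) and the third behind the finger. The bystanders are undisturbed. I'll lower it, then tip the frosted end down.

Request:
servo_tool:
  series:
    - [0,0,0,0,0,8,0]
    - [0,0,0,0,0,12,0]
    - [0,0,0,0,0,12,0]
    - [0,0,0,0,0,8,0]
    - [0,0.06,0,0,0,0,0]
    - [0,0.06,0,0,0,0,0]
    - [0,0.06,0,0,0,0,0]
    - [0,0.06,0,0,0,0,0]

```text
clock: 10.8
position: [0.4086, -0.2395, 0.1581]
ee_rot: [-0.503, -2.859, -0.061]
force: [1.0, -0.2, -2.4]
finger_gap: 0.0543
grasp_force: 84.6
```

Request:
servo_tool:
  series:
    - [0,0.06,0,0,0,0,0]
    - [0,0.06,0,0,0,0,0]
    - [0,0.06,0,0,0,0,0]
    - [0,0.06,0,0,0,0,0]
    - [0,0.06,0,0,0,0,0]
    - [0,0.06,0,0,0,0,0]
    - [0,0.06,0,0,0,0,0]
    - [0,0.06,0,0,0,0,0]

```text
clock: 11.6
position: [0.4089, -0.2397, 0.1577]
ee_rot: [-0.421, -2.39, -0.158]
force: [-0.1, -0.4, -2.0]
finger_gap: 0.0541
grasp_force: 84.7
```

Request:
servo_tool:
  series:
    - [0,0,0,0,0,0,0]
    - [0,0,0,0,0,0,0]
    - [0,0,0,0,0,0,0]
    - [0,0,0,0,0,0,0]
    - [0,0,0,0,0,0,0]

```text
clock: 12.1
position: [0.4082, -0.2399, 0.159]
ee_rot: [-0.423, -2.393, -0.158]
force: [-0.5, 0.5, -1.9]
finger_gap: 0.054
grasp_force: 84.7
```

```bash
python3 - <<'E'
from h import *
from plant import cams
rel(None)
c=cams.camera("side");d=cams.camera("top")
a=cv2.resize(c["pixels"][90:240,280:480,::-1],(400,300),interpolation=cv2.INTER_CUBIC)
b=cv2.resize(d["pixels"][190:350,380:580,::-1],(400,320),interpolation=cv2.INTER_CUBIC)[:300]
cv2.imwrite("pics/s4.png",cv2.resize(np.hstack([a,b]),(800,300)))
E
```

```text
clk 12.1 pos [ 0.4082 -0.2399  0.159 ] j [-0.59  0.83  0.21  1.66 -0.16 -0.18] gap 0.054 gf 84.7 F [-0.5  0.5 -1.9]
tool x,y,z: [[-0.707, 0.258, 0.658], [0.342, 0.94, -0.0], [-0.618, 0.225, -0.753]]
```

View pics/s4.png

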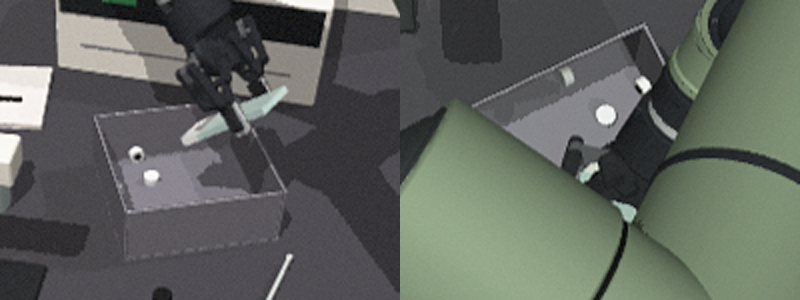

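All three caps lie in the tub, at about (567,75), (643,85) and (606,115) in the right half. Next I'll raise the plate and level it.

Request:
servo_tool:
  series:
    - [0,0,0,10,0,-11,0]
    - [0,0,0,16,0,-19,0]
    - [0,-0.09,0,0,0,0,0]
    - [0,-0.09,0,0,0,0,0]
    - [0,-0.09,0,0,0,0,0]
    - [0,-0.09,0,0,0,0,0]
    - [0,-0.09,0,0,0,0,0]
    - [0,-0.09,0,0,0,0,0]

```text
clock: 13.0
position: [0.4084, -0.24, 0.1995]
ee_rot: [-0.516, -2.923, -0.044]
force: [0.1, -0.9, -0.6]
finger_gap: 0.0542
grasp_force: 84.7
```

Request:
servo_tool:
  series:
    - [0,-0.09,0,0,0,0,0]
    - [0,-0.09,0,0,0,0,0]
    - [0,0,-0.07,0,0,0,0]
    - [0,0,-0.1,0,0,0,0]
    - [0,0,-0.1,0,0,0,0]
    - [0,0,-0.1,0,0,0,0]
    - [0,0,-0.05,0,0,0,0]
    - [0,0,0,0,0,0,0]

```text
clock: 13.8
position: [0.408, -0.2398, 0.1989]
ee_rot: [0.111, -3.139, 0.0]
force: [0.2, -0.3, -1.4]
finger_gap: 0.0544
grasp_force: 84.6
```

```bash
python3 -c "
from h import *
rel((.46,-.053,.2),down(184))"
```

```text
clk 13.8 pos [ 0.408  -0.2398  0.1989] j [-0.69  0.21 -0.44  0.92 -0.   -0.76] gap 0.0544 gf 84.6 F [ 0.2 -0.3 -1.4]
tool x,y,z: [[-0.998, -0.07, 0.0], [-0.07, 0.998, -0.0], [-0.0, -0.0, -1.0]]
shift mm [-65.  182.6  -1.1]
turn [-0.0003 -0.0002  0.0006]
```

Request:
servo_tool:
  series:
    - [0,0,0,-5,12,0,0]
    - [0,0,0,-9,25,0,0]
    - [0,0,0,-11,32,0,0]
    - [0,0,0,-11,32,0,0]
    - [0,0,0,-11,32,0,0]
    - [0,0,0,-9,25,0,0]
    - [0,0,0,-6,16,0,0]
    - [0,0,0,-3,9,0,0]

```text
clock: 14.6
position: [0.4603, -0.0506, 0.1983]
ee_rot: [0.114, -3.139, -0.001]
force: [-0.2, 0.3, -1.9]
finger_gap: 0.0539
grasp_force: 84.7
```

Request:
servo_tool:
  series:
    - [0,0,0,0,0,10,0]
    - [0,0,0,0,0,18,0]
    - [0,0,0,0,0,22,0]
    - [0,0,0,0,0,18,0]
    - [0,0,0,0,0,12,0]
    - [0,0,0,0,0,2,0]
    - [0,0,0,0,0,0,0]
    - [0,0,0,0,0,0,0]

```text
clock: 15.4
position: [0.4606, -0.0533, 0.1164]
ee_rot: [-0.11, 3.139, -0.0]
force: [0.7, 0.2, -1.3]
finger_gap: 0.0541
grasp_force: 84.7
```

```bash
python3 - <<'E'
from h import *
from plant import cams
rel((.565,-.045,.117),down(184))
c=cams.camera("side");pickle.dump(c,open("side5.pkl","wb"))
cv2.imwrite("pics/s5.png",cv2.resize(c["pixels"][110:290,200:440,::-1],None,fx=3.33,fy=3.33,interpolation=cv2.INTER_CUBIC))
E
```

```text
clk 15.4 pos [ 0.4606 -0.0533  0.1164] j [-0.27  0.29 -0.58  0.71 -0.   -0.34] gap 0.0541 gf 84.7 F [ 0.7  0.2 -1.3]
tool x,y,z: [[-0.998, -0.07, -0.001], [-0.07, 0.998, -0.0], [0.001, -0.0, -1.0]]
shift mm [-104.7    1.    -0.5]
turn [-0.0003  0.0007  0.    ]
```

View pics/s5.png

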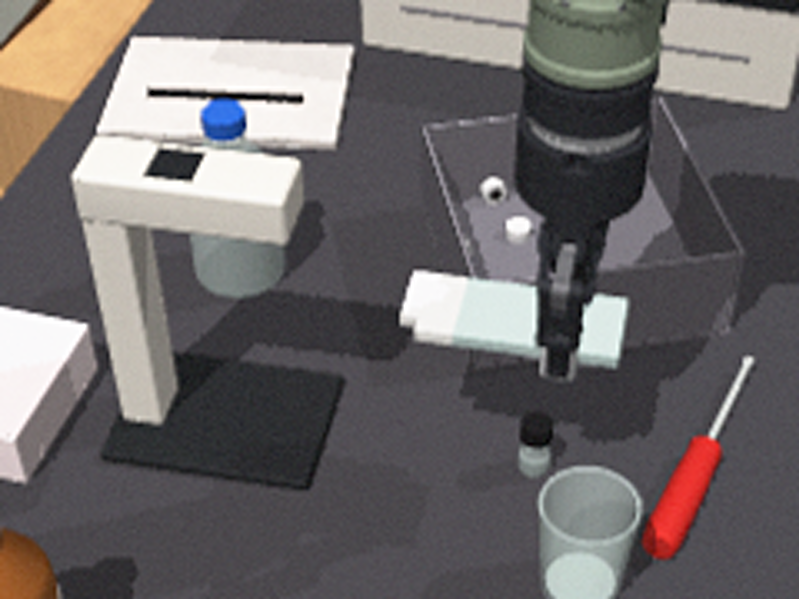

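The caps are in the tub. The plate is level, with its frosted end towards the reader at crop (430,300). The head's front corners are at (278,205), (292,242) and (302,162).

```bash
python3 - <<'E'
from h import *
s=pickle.load(open("side5.pkl","rb")); c=pickle.load(open("top0.pkl","rb"))
Q=lambda u,v,z:w(s,200+u/3.333,110+v/3.333,z).round(4)
print("head near top",Q(278,205,.225),"near bot",Q(291,243,.19),"far top",Q(303,162,.225),"back near top",Q(74,183,.225),"base FR near",Q(308,488,.01),"base FR far",Q(344,377,.01))
p=np.array([.4606,-.0533,.1395]); a=np.radians(4);D=np.array([np.cos(a),np.sin(a),0]);Y=np.array([-np.sin(a),np.cos(a),0])
for n,x,y in[("frost far",70,-28),("clear far",-70,-28),("clear near",-70,28),("notch in near",58,28),("notch inner",58,16),("notch end",70,16)]:
    q=(px(s,p+D*(x+32.9)/1e3+Y*y/1e3)-[200,110])*3.333; print(n,q.round(0))
print("obs frost far",Q(415,271,.1395),"clear far",Q(628,297,.1395),"clear near",Q(617,358,.1395))
g=c["pixels"].astype(int).sum(2)//3
print(g[174:196,370]); print(g[150,340:395])
f=g[174:196,362]; print(f)
for v in(183,184,185,186,187): print(v,w(c,369,v,.225).round(4),w(c,369,v,.19).round(4))
E
```

```text
head near top [ 0.6338 -0.0117  0.225 ] near bot [ 0.631  -0.0202  0.19  ] far top [ 0.6332 -0.0557  0.225 ] back near top [0.7592 0.0014 0.225 ] base FR near [0.6175 0.0191 0.01  ] base FR far [ 0.6269 -0.09    0.01  ]
frost far [419. 270.]
clear far [633. 299.]
clear near [623. 358.]
notch in near [419. 330.]
notch inner [423. 317.]
notch end [404. 314.]
obs frost far [ 0.5673 -0.0723  0.1395] clear far [ 0.4291 -0.0847  0.1395] clear near [ 0.4254 -0.0272  0.1395]
[236 234 236 235 236 235 235 229 165 109 105  90  65  58  60  61  61  59
  57  60  59  58]
[ 62  63  64  63  65  62  63  60  63 121 111 107 107 123 181 235 237 236
 237 239 238 239 239 239 238 239 238 239 239 237 237 235 237 237 236 236
 235 237 240 222  66  46  50  39  60  57  57  56  58  56  60  58  55  59
  65]
[235 236 235 234 234 235 236 232 208 136 102 107  79  57  58  60  60  60
  59  60  57  59]
183 [ 0.6294 -0.0398  0.225 ] [ 0.6362 -0.0425  0.19  ]
184 [ 0.6277 -0.0398  0.225 ] [ 0.6344 -0.0425  0.19  ]
185 [ 0.6259 -0.0398  0.225 ] [ 0.6326 -0.0425  0.19  ]
186 [ 0.6242 -0.0398  0.225 ] [ 0.6308 -0.0426  0.19  ]
187 [ 0.6224 -0.0399  0.225 ] [ 0.629  -0.0426  0.19  ]
```

Request:
servo_tool:
  series:
    - [0,0,0,-8,1,0,0]
    - [0,0,0,-16,0.6,0,0]
    - [0,0,0,-20,0,0,0]
    - [0,0,0,-20,0,0,0]
    - [0,0,0,-18,0,0,0]
    - [0,0,0,-14,0,0,0]
    - [0,0,0,-9,0,0,0]
    - [0,0,0,-5,0,0,0]

```text
clock: 16.25
position: [0.571, -0.0433, 0.1161]
ee_rot: [-0.111, 3.139, -0.0]
force: [1.0, -0.8, -1.9]
finger_gap: 0.0544
grasp_force: 84.7
```

Request:
servo_tool:
  series:
    - [0,0,0,0,0,0,0]
    - [0,0,0,0,0,0,0]
    - [0,0,0,0,0,0,0]
    - [0,0,0,0,0,0,0]

```text
clock: 16.65
position: [0.5694, -0.0435, 0.116]
ee_rot: [0.111, -3.139, -0.0]
force: [-0.6, -0.9, -2.3]
finger_gap: 0.0538
grasp_force: 84.7
```

```bash
python3 - <<'E'
from h import *
from plant import cams
rel((.570,-.044,.117),down(184))
c=cams.camera("side");pickle.dump(c,open("side6.pkl","wb"))
cv2.imwrite("pics/s6.png",cv2.resize(c["pixels"][110:290,180:420,::-1],None,fx=3.333,fy=3.333,interpolation=cv2.INTER_CUBIC))
E
```

```text
clk 16.65 pos [ 0.5694 -0.0435  0.116 ] j [-0.21  0.46 -0.3   0.81  0.   -0.28] gap 0.0538 gf 84.7 F [-0.6 -0.9 -2.3]
tool x,y,z: [[-0.998, -0.07, 0.0], [-0.07, 0.998, 0.0], [-0.0, 0.0, -1.0]]
shift mm [-0.5 -0.6 -1. ]
turn [ 0.0001 -0.0003  0.0006]
```

View pics/s6.png

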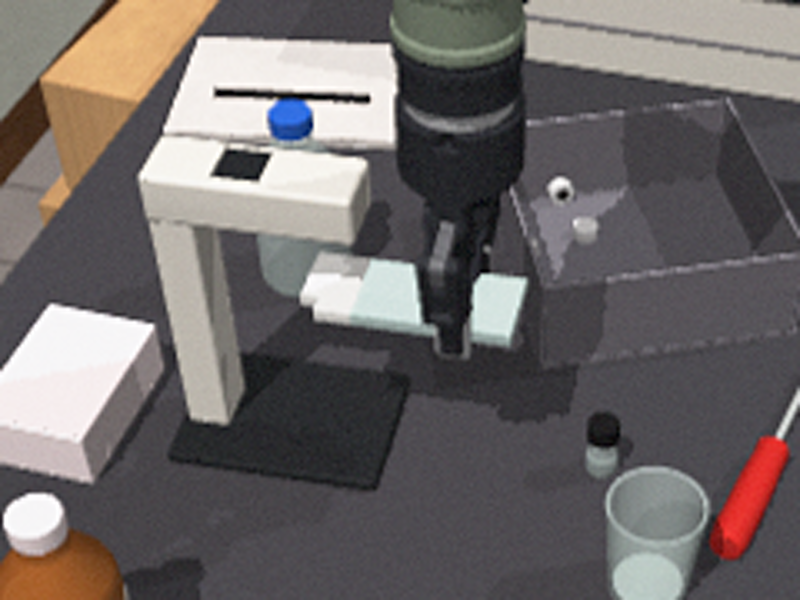

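The frosted end sits under the head at (330,285), clear of it, and the fingers are on the clear part. I can only see two caps from here, so I'll count them in the top image numerically.

```bash
python3 - <<'E'
from h import *
from plant import cams
c=cams.camera("top"); s=pickle.load(open("side6.pkl","rb"))
g=c["pixels"].min(2); b=pickle.load(open("top0.pkl","rb"))["pixels"].min(2)
m=((g.astype(int)-b)>40).astype(np.uint8); m[:, :405]=0; m[:195]=0;m[345:]=0
n,l,st,ce=cv2.connectedComponentsWithStats(m)
T=np.array([.493,-.2715]);a=np.radians(-64.5);ex=np.array([np.cos(a),np.sin(a)]);ey=np.array([-ex[1],ex[0]])
for i in range(1,n):
    if st[i,4]>8:
        p=w(c,*ce[i],.015); print(st[i,4],ce[i].round(1),p.round(3),"tub xy",((p[:2]-T)@ex).round(3),((p[:2]-T)@ey).round(3),"side crop px",((px(s,p)-[180,110])*3.333).round(0))
E
```

```text
322 [411.  206.3] [ 0.623 -0.145  0.015] tub xy -0.059 0.172 side crop px [438. 324.]
548 [428.2 212. ] [ 0.612 -0.18   0.015] tub xy -0.031 0.146 side crop px [466. 297.]
36 [463.6 227.6] [ 0.58  -0.254  0.015] tub xy 0.022 0.086 side crop px [530. 244.]
49 [502.  232.2] [ 0.573 -0.333  0.015] tub xy 0.09 0.045 side crop px [563. 187.]
10 [409.3 246.6] [ 0.538 -0.142  0.015] tub xy -0.098 0.097 side crop px [546. 348.]
61 [482.6 246.7] [ 0.541 -0.293  0.015] tub xy 0.04 0.034 side crop px [589. 222.]
```

```bash
python3 -c "
from plant import robot
print(robot.finish_job())"
```

```text
the job is handed in; nothing more can be done
None
```

I handed the job in at about 17 s. By my camera measurements all three caps are in the tub, and the plate is held level and still, label up, with its frosted end under the reader window; no verdict came back. The third cap showed only in the top view.

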